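# Close the bangle mould

## Robot

A 6-joint arm with a two-finger parallel gripper is mounted at the origin on the work surface. World frame = base frame: x ahead of the robot, y to its left, z up, the work surface at z = 0. Lengths are in m, angles in rad, forces in N, time in s.
With the tool pointing down it reaches from about 0.35 to 0.85 m from the base axis. Payload 8.1 kg.
Tool frame: the origin (TCP) lies at the very end of the fingers, on their centre line; the grasp point (between the pads) lies 19 mm behind it; z points along the fingers, y is the line along which they close (so a half turn about z gives the same grasp; the last joint's range is limited). The gripper opens to 93 mm and grips with 3 to 60 N. Pads are 15 mm wide; open, the fingers measure 128 mm over their backs; the gripper's body (75 mm by 188 mm) begins 65 mm behind the grasp point.
Start: joints at [1.024, 0.13, 1.488, -0, 1.523, -0.085], TCP at [0.267, 0.537, 0.219] pointing down, gripper open.
Joint ranges: [-2.96, 2.96], [-0.89, 2.26], [0.02, 2.5], [-1.34, 4.48], [0, 2.73], [-2.66, 2.66]. Speed limits (rad/s): [2.39, 2.39, 2.79, 3.14, 3.14, 3.14].

## Interface

Orientations are given as a rotation vector (axis times angle).
In Python, from plant import robot, imaging gives the robot as it stands.
- The arm moves only by the tool jog_arm, never from a script. Its argument "rows" is a list of rows, each a list of 2 entries, a list of its own where there are three numbers: the shift along the tool's x, y, z each as a share of 0.2 m, from -1 to 1, then the turn, a rotation vector about the tool's x, y, z each as a share of pi/2 rad, from -1 to 1. A call has 1 to 5 rows; each row is the pose to reach, as a shift and turn from the pose commanded when the call began, along the tool's axes at that moment; what a row does not reach only later rows make up. A row lasts 1/10 s, in which the tool goes at most 50 mm and 8.59 degrees, less where a joint would pass 70% of its speed; a pose out of reach is approached as far as the arm can. A call with a number of a shift or a turn outside -1 to 1 is refused whole. A call with a gripper value outside its range is refused whole. "hand" is the closure, from -1 (fully open) to 1 (shut), set as the call begins (left out, the last holds). The fingers move at their own pace and stop on an object; "squeeze" is the grip in N (left out, the last holds). Time passes only in rows, so rows that repeat a pose let the fingers close. It gives the time, the measured TCP pose, the force, the opening and the grip force at its end, in the units of the state.
- robot.read_state(): the state, without advancing time (a new reading comes with each control period).
- imaging.read_camera(name): name is "side" or "top"; returns a dict with "frame" (420x560x3 uint8, red, green, blue), "vertical_fov" (degrees; the focal length in pixels is half the picture's height over the tangent of half this angle, whatever the lens; pixels are square), "cx", "cy" (the principal point, pixels), "R" (3x3) and "t" (3): a world point X has camera coordinates R X + t. Camera axes: x right, y down, z forward; pixel columns grow to the right and rows downward; lengths in m; the calibration is good to about 2 mm. A picture is of the moment at which its call begins. There is no depth.
- robot.close_job(): hands the job in; it is judged then, once.
The state is a dict: "t": time; "q": joint angles; "dq": joint speeds; "joint_torque": joint torques, N m; "tool_pos": TCP position; "orientation": TCP orientation; "force": force on the tool from outside, world axes, zero at the start; "wrist_torque": the same for the moment, N m; "opening": finger opening in m; "gripper_force": force on a finger pad.
Only numpy, scipy, OpenCV 4.12 (cv2) and the standard library are available. Lean on these libraries where they do the work, as an engineer would, in place of code of your own. Each camera call takes 0.05 s, during which the arm holds its last target. There are 200 camera calls.

## Task

Close the bangle mould: take the aluminium lid plate with the red handle out of its rack, lay it flat on the dark steel slab with the handle up and let go of it, then take it by the handle and lower it gently over the mould's two pins, red patch over red patch, until it lies flush on the mould, and let go. Leave the brass plate, the bangle stack and the wooden block where they are.

Things in the scene. Friction and masses are not known exactly. Their poses are not given: they have to be found in the camera images.
- lid_plate: aluminium mould lid, a plate 90 mm (own x) by 120 (own y) by 14 thick (own z), 0.3 to 0.6 kg. Origin: centre of its underside; own z points to the handle side. At the start it stands on a long edge in a rack slot: own x straight down, own z (the handle) along the rack's +x, away from the robot; its upper edge is 45 mm above its origin, 100 mm above the table
- lid_handle (a point): middle of the lid's red bar handle: bar along own y, 70 mm long, 12 x 12 mm in section, centre line 28 mm off the lid's handle-side face (42 mm from the underside), on two 10 mm posts 27 mm either side of the middle. Axes as the lid. Held by the bar, the lid can swing a little about the line through the fingers, which shifts its holes a few mm along own y
- lid_large_hole (a point): centre, on the underside, of the lid's 15.5 mm through hole, at lid (-29, -44) mm. Beside it, at lid (-30, -22) on the handle side, is a red 20 mm painted patch
- lid_small_hole (a point): centre, on the underside, of the lid's 11.5 mm through hole, at lid (29, 44) mm
- rack: dark wooden rack, fixed, 175 mm (own x) by 140 (own y). Origin: centre of its underside. Two slots along own y, at own x = -45 and +45 mm, 16 mm wide, floor 10 mm and walls 36 mm above the table. The lid stands loosely in either slot, the brass plate in the other; drawn straight up by more than 26 mm they come free
- slab: dark steel work slab lying on the table, fixed, 240 mm (own x) by 220 mm (own y), 8 mm thick, empty. Origin: centre of its underside
- mould: grey lower mould half, fixed, 110 mm (own x) by 140 (own y) by 32 high. Origin: centre of its underside. Two steel pins stand 24 mm above its top face, tapered over the last 5 mm. A red 20 mm patch lies beside the large pin, at own (-30, -22) mm; a dark red ring marks the bangle. The lid fits one way round only, its own x and y along the mould's
- mould_seat (a point): centre of the mould's top face, 32 mm above the table, axes as the mould: the lid's origin lies here when it is fully home
- large_pin (a point): foot of the mould's 14 mm pin, on the top face, at mould (-29, -44) mm; the lid's large hole goes over it
- small_pin (a point): foot of the mould's 10 mm pin, on the top face, at mould (29, 44) mm; the lid's small hole goes over it
- brass_plate: bystander: brass-coloured plate of the lid's size without holes, with a green handle, standing in the rack's other slot in the same way as the lid. Origin: centre of the face without the handle
- bangle_stack: bystander: upright stack of coloured bangles, 66 mm in diameter, 60 mm high. Origin: centre of its underside
- wood_block: bystander: dark wooden smoothing block, 55 x 95 x 45 mm. Origin: centre of its underside
Not all that is in view belongs to the job. Leave any blue or purple look-alike of the lid_plate alone.

How it is judged:
On the way, in this order (a step that is already met when the one before it is completed fails the run):
1. the lid lies flat on the steel slab, handle up, let go (angle between lid_plate's own z axis and vertical below 0.12 rad and contact force between lid_plate and slab above 1 N and contact force between lid_plate and the fingers below 0.1 N and linear speed of lid_plate below 0.03 m/s), for 0.2 s.
2. the lid is held by its handle, clear of the slab (contact force between lid_plate and the fingers above 1 N and contact force between lid_plate and slab below 0.1 N and distance between the grasp point and lid_handle below 0.045 m), for 0.2 s.
At the end, for the whole second after the job is handed in: the lid lies at rest on the mould over both pins, within 4 mm sideways and 2.5 mm in height of fully home, level within 2 degrees and turned as the mould within 3.4 degrees; brass plate, bangle stack and wooden block are within 25 mm of where they stood (horizontal distance between lid_plate and mould_seat below 0.004 m and z of lid_plate in the frame of mould_seat between -0.003 and 0.0025 m and angle between lid_plate's own z axis and vertical below 0.035 rad and angle between the x axis of lid_plate and the x axis of mould, either way round below 0.06 rad and linear speed of lid_plate below 0.01 m/s and distance of each of brass_plate, bangle_stack, wood_block from where it was at the start of the episode below 0.025 m); the robot touches nothing.
It fails at once if the lid is pressed or slammed onto the mould with more than 60 N (contact force between lid_plate and mould above 60 N).
It fails at once if the brass plate is moved by more than 40 mm (distance of brass_plate from where it was at the start of the episode above 0.04 m).
It fails at once if the bangle stack is moved by more than 40 mm (distance of bangle_stack from where it was at the start of the episode above 0.04 m).
It fails at once if the wooden block is moved by more than 40 mm (distance of wood_block from where it was at the start of the episode above 0.04 m).
It also fails if it takes over 61 s, if anything falls off the work surface, if the arm or the gripper's body presses on something with over 40 N, if the wrist force passes 120 N, or if a joint passes its speed limit or range.

## Working session

There is one attempt and no reset: what is moved stays moved. The work goes in short steps, Python scripts to look and compute and a tool call to move; the robot and the scene stay as the last step left them, time stands still between calls to the robot, and variables do not carry over. Pictures are saved under pics/ and viewed, at most 10 in all, crops included, and the job is handed in when it is done.

Besides the shell and the picture viewer there is one more tool, called after "Call:" by a JSON object that holds its "fn" and its "kwargs", one argument or row to a line. jog_arm: Moves the arm, as the interface text tells. Its arguments: {"type":"object","properties":{"rows":{"type":"array"},"hand":{"type":"number"},"squeeze":{"type":"number"}},"required":["rows"]}

```bash
ls; mkdir -p pics; python3 - <<'E'
from plant import robot, imaging
import cv2,json
for n in ("top","side"):
    c=imaging.read_camera(n); cv2.imwrite(f"pics/{n}0.png",c["frame"][:,:,::-1])
    print(n,{k:(v.tolist() if hasattr(v,'tolist') else v) for k,v in c.items() if k!='frame'})
print(robot.read_state())
E
```

```text
pics
top {'vertical_fov': 46.310127319947675, 'cx': 281.31316290065223, 'cy': 209.80657100525744, 'R': [[-0.023667693496105632, -0.9997157908642753, -0.002859682008739181], [-0.9853695617550863, 0.023810791400744834, -0.16875980854297], [0.16877993675542152, -0.0011763118153462536, -0.9856530572363428]], 't': [-0.06863981718805394, 0.5798021484673449, 1.3171208804369532]}
side {'vertical_fov': 46.629518597971135, 'cx': 283.0392551708513, 'cy': 198.5694926653802, 'R': [[0.9980630903955919, -0.062199211488596085, 0.001151381864111246], [-0.045478925553188373, -0.7421438343636833, -0.6686958923505492], [0.04244684818131566, 0.667348325244146, -0.7435351221518091]], 't': [-0.5800234782493335, -0.006273007677348254, 1.435270683877015]}
{'t': 0.1, 'q': array([ 1.02359646e+00,  1.31062335e-01,  1.48917215e+00, -4.11293582e-06,
        1.52303378e+00, -8.54222292e-02]), 'dq': array([-1.08799824e-03, -3.19451724e-03, -1.49651829e-03, -8.05882929e-06,
       -3.41729518e-04,  3.36162389e-04]), 'joint_torque': array([ 9.23715634e-04, -5.61343074e+01, -4.93097484e+01,  7.70127238e-02,
        2.91457964e-02, -4.58720183e-05]), 'tool_pos': array([0.26704295, 0.53670986, 0.21770532]), 'orientation': array([-7.18812087e-01, -3.05772091e+00,  2.50306745e-03]), 'force': array([0.39808355, 0.18608777, 1.06867512]), 'wrist_torque': array([ 0.01004338, -0.01529317, -0.01915359]), 'gripper_force': 0.0, 'opening': 0.09304445199329929}
```

View pics/top0.png

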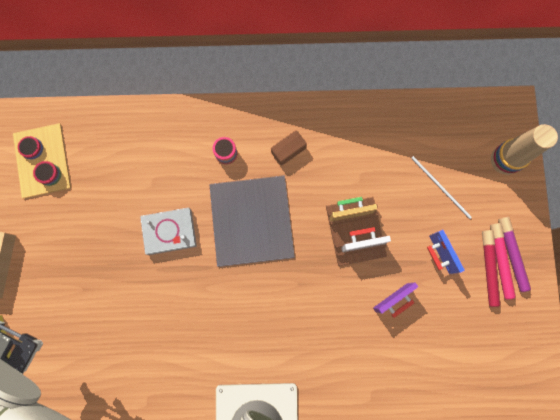

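View pics/side0.png

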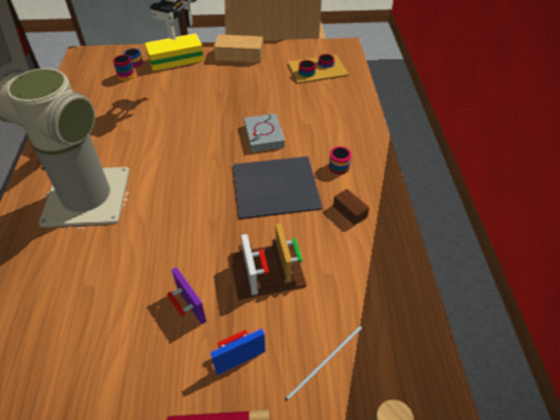

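The top view shows the following:
- **Lid:** the aluminium plate with the red handle, at about (367,242) in the near rack slot.
- **Brass plate:** green handle, at (355,210).
- **Slab, mould:** (252,222) and (168,231).
- **Stack, block:** (225,150) and (289,148).
- **Look-alikes:** blue at (446,253) and purple at (397,298), both to be left alone.

The lid is the plain aluminium one in the rack; I'll confirm it in an enlarged crop.

```bash
python3 - <<'E'
import cv2,numpy as np
t=cv2.imread("pics/top0.png");s=cv2.imread("pics/side0.png")
def cr(im,x,y,k):
    w,h=400//k,300//k
    o=cv2.resize(im[y:y+h,x:x+w],(400,300),interpolation=cv2.INTER_CUBIC)
    for i in range(0,w,10):
        cv2.line(o,(i*k,0),(i*k,6),(255,255,255),1); 
        if i%20==0: cv2.putText(o,str(x+i),(i*k,16),0,.35,(255,255,255),1)
    for i in range(0,h,10):
        cv2.line(o,(0,i*k),(6,i*k),(255,255,255),1); cv2.putText(o,str(y+i),(8,i*k+4),0,.35,(255,255,255),1)
    return o
o=np.vstack([np.hstack([cr(t,310,195,4),cr(t,130,200,5)]),np.hstack([cr(s,220,220,4),cr(s,230,105,5)])])
cv2.imwrite("pics/crop0.png",o)
E
```

```text
(no output)
```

View pics/crop0.png

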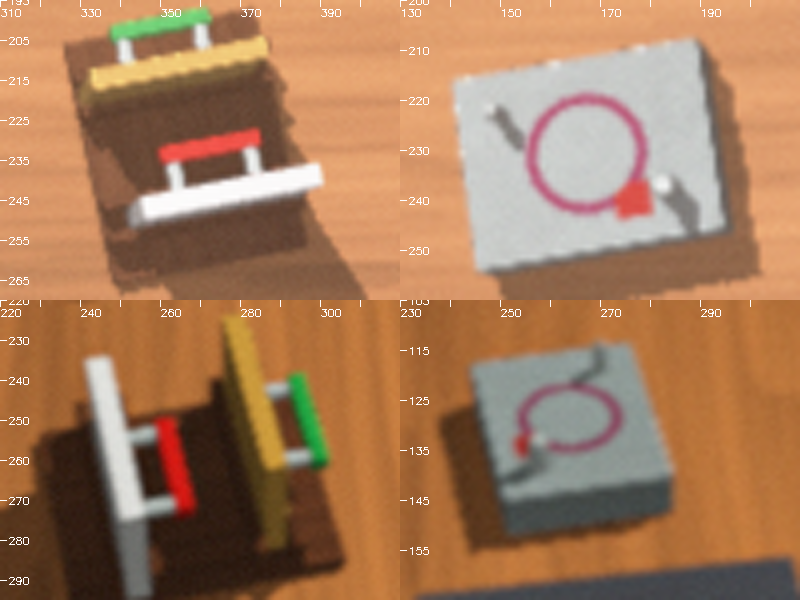

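The crop confirms the lid: aluminium, red handle, near slot, handle towards +x. Its upper-edge corners are at top (345,244), (346,250), (390,236), (391,241). The mould's red patch and large pin are at bottom right, (182,237), so the mould's axes are roughly the world's. Next I fit the poses.

```bash
cat > h.py <<'E'
import numpy as np
from scipy.optimize import least_squares
from plant import robot, imaging
def cam(n):
    c=imaging.read_camera(n); c["f"]=c["frame"].shape[0]/2/np.tan(np.radians(c["vertical_fov"])/2); return c
def proj(c,X):
    p=np.atleast_2d(X)@np.array(c["R"]).T+np.array(c["t"]); return c["f"]*p[:,:2]/p[:,2:]+[c["cx"],c["cy"]]
def ray(c,uv,z):
    d=np.array(c["R"]).T@[(uv[0]-c["cx"])/c["f"],(uv[1]-c["cy"])/c["f"],1]; o=-np.array(c["R"]).T@np.array(c["t"])
    return o+d*(z-o[2])/d[2]
def fit(obs,p0):
    "obs: (cam, [local pts], [pixels]); pose x,y,yaw"
    def pl(p,L):
        L=np.array(L,float);c,s=np.cos(p[2]),np.sin(p[2])
        return np.c_[p[0]+c*L[:,0]-s*L[:,1],p[1]+s*L[:,0]+c*L[:,1],L[:,2]]
    g=lambda p:np.concatenate([(proj(c,pl(p,L))-np.array(U)).ravel() for c,L,U in obs])
    r=least_squares(g,p0,loss="soft_l1"); return r.x,np.abs(r.fun).max() if 0 else np.round(g(r.x),1)
E
python3 - <<'E'
from h import *
T=cam("top");S=cam("side")
h=.045
L=[(.007,.06,.1),(-.007,.06,.1),(.007,-.06,.1),(-.007,-.06,.1)]
LT=[(345,244.5),(345.8,250),(390,235.8),(390.8,241.3)]; LS=[(247.5,233.8),(241.2,234.5),(256.5,274),(250.5,274.5)]
M=[(.055,.07,.032),(.055,-.07,.032),(-.055,-.07,.032),(-.055,.07,.032),(-.029,-.044,.056),(.029,.044,.056)]
MT=[(140.6,216.4),(189.4,207.6),(195.4,246),(145.6,254.2),(182.4,236.8),(148,221.2)]
MS=[(276.2,113.8),(284.4,139),(250.6,144.4),(244.2,118),(257.6,133),(269.6,114)]
SL=[(.12,.11,.008),(.12,-.11,.008),(-.12,-.11,.008),(-.12,.11,.008)]
ST=[(210,183),(286,178),(292,261),(216,266)]
for n,o in dict(lid=[(T,L,LT),(S,L,LS)],lidT=[(T,L,LT)],lidS=[(S,L,LS)],mould=[(T,M,MT),(S,M,MS)],mT=[(T,M,MT)],mS=[(S,M,MS)],slab=[(T,SL,ST)]).items():
    p,e=fit(o,[.5,0,0]); print(n,p.round(4),np.degrees(p[2]).round(1),"res",e.tolist())
print("bar",ray(T,(362.5,231.5),.061))
for n,u,z in (("stack",(225,148),.06),("block",(289,148),.045),("brass",(355,211),.1),("purple",(397,298),.05)): print(n,ray(T,u,z).round(3))
E
```

```text
lid [ 0.4772 -0.3082  0.1674] 9.6 res [-0.3, -0.7, 0.0, -1.0, -1.1, -0.6, -0.7, -0.9, -1.1, 0.5, -0.3, 0.9, -0.9, 0.0, -0.8, 0.7]
lidT [ 0.475  -0.3094  0.1654] 9.5 res [0.2, 0.1, 0.5, -0.2, -0.5, 0.3, -0.2, -0.1]
lidS [ 0.4791 -0.3068  0.1667] 9.6 res [-0.3, 0.1, 0.5, 0.4, -0.1, -0.5, -0.0, 0.1]
mould [0.5311 0.2374 0.1487] 8.5 res [-0.3, -1.2, 0.1, -0.8, -0.4, -0.9, -0.4, -0.5, 0.4, -0.3, 0.3, 0.2, -0.7, -0.3, -0.2, 1.4, -0.4, 0.8, -0.9, -0.2, -1.0, -0.0, -0.4, -0.5]
mT [0.5294 0.2372 0.1499] 8.6 res [-0.3, -0.6, 0.1, -0.3, -0.3, -0.4, -0.4, 0.1, 0.5, 0.3, 0.3, 0.8]
mS [0.5331 0.238  0.1465] 8.4 res [-0.1, -0.4, 0.4, 1.3, 0.2, 0.6, -0.3, -0.4, -0.4, -0.2, 0.3, -0.6]
slab [0.5536 0.0053 0.0487] 2.8 res [0.4, 0.2, 0.1, -0.2, 0.4, -0.4, -1.5, 0.3]
bar [ 0.51040282 -0.30311434  0.061     ]
stack [0.757 0.072 0.06 ]
block [ 0.757 -0.109  0.045]
brass [ 0.561 -0.279  0.1  ]
purple [ 0.329 -0.389  0.05 ]
```

Call:
{"fn": "jog_arm", "kwargs": {
  "rows": [
    [[-0.79, -0.93, 0], [0, 0, 0]],
    [[-0.79, -0.93, 0], [0, 0, 0]],
    [[-0.79, -0.93, 0], [0, 0, 0]],
    [[-0.79, -0.93, 0], [0, 0, 0]],
    [[-0.79, -0.93, 0], [0, 0, 0]]
  ]
}}

```text
t: 0.7
tool_pos: [0.3259, 0.2982, 0.2184]
orientation: [0.719, 3.058, -0.0]
force: [1.9, 0.3, 1.3]
opening: 0.0926
gripper_force: 0.0
```

Call:
{"fn": "jog_arm", "kwargs": {
  "rows": [
    [[-0.79, -0.93, 0], [0, 0, 0.2]],
    [[-0.79, -0.93, 0], [0, 0, 0.2]],
    [[-0.79, -0.93, 0], [0, 0, 0.2]],
    [[-0.79, -0.93, 0], [0, 0, 0.2]],
    [[-0.79, -0.93, 0], [0, 0, 0.2]]
  ]
}}

```text
t: 1.2
tool_pos: [0.3845, 0.0611, 0.2188]
orientation: [1.189, 2.907, 0.0]
force: [1.2, 0.4, 0.3]
opening: 0.093
gripper_force: 0.0
```

```bash
cat >> h.py <<'E'
from scipy.spatial.transform import Rotation as Ro
def go(pos,R):
    "shares (shift, turn) from the measured pose to pos, R (Rotation)"
    s=robot.read_state(); A=Ro.from_rotvec(s["orientation"])
    return (A.inv().apply(np.array(pos)-s["tool_pos"])/.2).round(3).tolist(),((A.inv()*R).as_rotvec()/(np.pi/2)).round(3).tolist()
def tool(yaw,pitch=0):
    "tool y at yaw deg, pointing down; pitch deg swings the tool z from down towards the yaw direction"
    a=np.radians(yaw);y=np.array([np.cos(a),np.sin(a),0]);z=np.array([0,0,-1.]);x=np.cross(y,z)
    return Ro.from_rotvec(-np.radians(pitch)*-x if 0 else np.radians(pitch)*np.cross(z,y))*Ro.from_matrix(np.c_[x,y,z])
E
python3 - <<'E'
from h import *
s=robot.read_state();print(s["t"],s["tool_pos"],s["q"])
print(tool(10).as_matrix().round(2),tool(0,90).as_matrix().round(2))
print(go([.477,-.308,.2],tool(9.6)))
E
```

```text
1.2 [0.38452655 0.0611208  0.21880682] [ 2.59121826e-02 -4.75464301e-01  2.02531476e+00 -1.65673370e-04
  1.59076650e+00 -7.68514154e-01]
[[-0.17  0.98  0.  ]
 [ 0.98  0.17  0.  ]
 [ 0.    0.   -1.  ]] [[ 0.  0.  1.]
 [ 1.  0.  0.]
 [ 0.  1. -0.]]
([-1.623, -0.993, 0.095], [0.001, 0.0, 0.399])
```

Call:
{"fn": "jog_arm", "kwargs": {
  "rows": [
    [[-0.9, -0.6, 0], [0, 0, 0]],
    [[-0.9, -0.6, 0], [0, 0, 0]],
    [[-0.9, -0.6, 0], [0, 0, 0]],
    [[-0.9, -0.6, 0], [0, 0, 0]],
    [[-0.9, -0.6, 0], [0, 0, 0]]
  ]
}}

```text
t: 1.7
tool_pos: [0.4288, -0.1524, 0.2184]
orientation: [1.194, 2.906, -0.002]
force: [-1.2, 0.5, -0.0]
opening: 0.093
gripper_force: 0.0
```

Call:
{"fn": "jog_arm", "kwargs": {
  "rows": [
    [[-0.72, -0.39, 0.09], [0, 0, 0.4]],
    [[-0.72, -0.39, 0.09], [0, 0, 0.4]],
    [[-0.72, -0.39, 0.09], [0, 0, 0.4]],
    [[-0.72, -0.39, 0.09], [0, 0, 0.4]],
    [[-0.72, -0.39, 0.09], [0, 0, 0.4]]
  ]
}}

```text
t: 2.2
tool_pos: [0.4768, -0.3061, 0.1993]
orientation: [-2.035, -2.391, 0.0]
force: [0.1, 1.2, 0.4]
opening: 0.0929
gripper_force: 0.0
```

```bash
python3 - <<'E'
from h import *
s=robot.read_state();print(s["t"],s["tool_pos"],s["q"])
print(go([.477,-.308,.073],tool(9.6)))
E
```

```text
2.2 [ 0.47677166 -0.30612538  0.19931087] [-6.61247144e-01  5.21543636e-02  1.60651949e+00 -4.29892578e-05
  1.48510867e+00 -8.21796954e-01]
([-0.01, 0.001, 0.632], [-0.001, -0.001, -0.004])
```

Call:
{"fn": "jog_arm", "kwargs": {
  "rows": [
    [[-0.01, 0, 0.15], [0, 0, 0]],
    [[-0.01, 0, 0.3], [0, 0, 0]],
    [[-0.01, 0, 0.45], [0, 0, 0]],
    [[-0.01, 0, 0.55], [0, 0, 0]],
    [[-0.01, 0, 0.63], [0, 0, 0]]
  ]
}}

```text
t: 2.7
tool_pos: [0.4769, -0.3048, 0.0733]
orientation: [-2.023, -2.401, -0.0]
force: [-0.2, 0.0, -0.2]
opening: 0.0926
gripper_force: 0.0
```

Call:
{"fn": "jog_arm", "kwargs": {
  "rows": [
    [[0, 0, 0], [0, 0, 0]],
    [[0, 0, 0], [0, 0, 0]],
    [[0, 0, 0], [0, 0, 0]],
    [[0, 0, 0], [0, 0, 0]],
    [[0, 0, 0], [0, 0, 0]]
  ],
  "hand": 1,
  "squeeze": 25
}}

```text
t: 3.2
tool_pos: [0.478, -0.3074, 0.0758]
orientation: [2.028, 2.397, 0.0]
force: [-0.1, 0.0, -0.2]
opening: 0.0577
gripper_force: 0.0
```

Call:
{"fn": "jog_arm", "kwargs": {
  "rows": [
    [[0, 0, 0], [0, 0, 0]],
    [[0, 0, 0], [0, 0, 0]],
    [[0, 0, 0], [0, 0, 0]],
    [[0, 0, 0], [0, 0, 0]],
    [[0, 0, 0], [0, 0, 0]]
  ]
}}

```text
t: 3.7
tool_pos: [0.4773, -0.3069, 0.0746]
orientation: [-2.029, -2.398, 0.0]
force: [-0.7, -0.0, 0.2]
opening: 0.0179
gripper_force: 0.0
```

Call:
{"fn": "jog_arm", "kwargs": {
  "rows": [
    [[0, 0, 0], [0, 0, 0]],
    [[0, 0, 0], [0, 0, 0]],
    [[0, 0, 0], [0, 0, 0]]
  ],
  "squeeze": 50
}}

```text
t: 4.0
tool_pos: [0.4773, -0.3069, 0.0745]
orientation: [-2.029, -2.398, 0.0]
force: [0.4, -0.7, 0.1]
opening: 0.0137
gripper_force: 50.0
```

Call:
{"fn": "jog_arm", "kwargs": {
  "rows": [
    [[0, 0, -0.05], [0, 0, 0]],
    [[0, 0, -0.1], [0, 0, 0]],
    [[0, 0, -0.2], [0, 0, 0]],
    [[0, 0, -0.35], [0, 0, 0]],
    [[0, 0, -0.5], [0, 0, 0]]
  ]
}}

```text
t: 4.5
tool_pos: [0.4769, -0.3065, 0.1756]
orientation: [-2.028, -2.398, 0.0]
force: [0.0, -0.6, -5.7]
opening: 0.0134
gripper_force: 50.0
```

Call:
{"fn": "jog_arm", "kwargs": {
  "rows": [
    [[0, 0, -0.15], [0, 0, 0]],
    [[0, 0, -0.3], [0, 0, 0]],
    [[0, 0, -0.3], [0, 0, 0]]
  ]
}}

```text
t: 4.8
tool_pos: [0.4795, -0.3085, 0.2408]
orientation: [2.023, 2.391, 0.001]
force: [0.9, -1.0, -4.6]
opening: 0.0136
gripper_force: 50.0
```

```bash
python3 - <<'E'
from h import *
s=robot.read_state();print(s["t"],s["tool_pos"],s["q"],s["opening"],s["gripper_force"])
print(go([.48,.0,.26],tool(0)))
E
```

```text
4.8 [ 0.47951753 -0.30850484  0.24080392] [-6.61610014e-01  3.19973253e-02  1.55175876e+00 -4.72170561e-06
  1.54851216e+00 -8.28182058e-01] 0.013563004815702561 49.98045030981302
([1.52, 0.259, -0.105], [0.004, 0.004, 0.106])
```

Call:
{"fn": "jog_arm", "kwargs": {
  "rows": [
    [[0.8, 0.14, -0.05], [0, 0, 0]],
    [[0.8, 0.14, -0.05], [0, 0, 0]],
    [[0.8, 0.14, -0.05], [0, 0, 0]],
    [[0.8, 0.14, -0.05], [0, 0, 0]],
    [[0.8, 0.14, -0.05], [0, 0, 0]]
  ]
}}

```text
t: 5.3
tool_pos: [0.4782, -0.1423, 0.2435]
orientation: [-2.024, -2.401, 0.0]
force: [-0.3, -0.8, -6.0]
opening: 0.0138
gripper_force: 50.0
```

Call:
{"fn": "jog_arm", "kwargs": {
  "rows": [
    [[0.73, 0.12, -0.05], [0, 0, 0.1]],
    [[0.73, 0.12, -0.05], [0, 0, 0.1]],
    [[0.73, 0.12, -0.05], [0, 0, 0.1]],
    [[0.73, 0.12, -0.05], [0, 0, 0.1]],
    [[0.73, 0.12, -0.05], [0, 0, 0.1]]
  ]
}}

```text
t: 5.8
tool_pos: [0.4779, 0.0037, 0.2538]
orientation: [-2.208, -2.234, 0.002]
force: [-0.2, -0.6, -5.5]
opening: 0.0137
gripper_force: 50.0
```

```bash
python3 - <<'E'
from h import *
s=robot.read_state();print(s["t"],s["tool_pos"],s["q"],s["opening"],s["gripper_force"])
print(go([.48,.0,.2],tool(0,60)))
E
```

```text
5.8 [0.47794282 0.00367892 0.25384028] [-9.90890886e-02 -2.16540507e-01  1.76150042e+00 -6.82881542e-04
  1.59734879e+00 -1.10803497e-01] 0.013673126519291083 49.996158331632614
([-0.018, 0.01, 0.269], [-0.667, -0.004, 0.007])
```

Call:
{"fn": "jog_arm", "kwargs": {
  "rows": [
    [[0, 0, 0], [-0.45, 0, 0]],
    [[0, 0, 0], [-0.45, 0, 0]],
    [[0, 0, 0], [-0.45, 0, 0]],
    [[0, 0, 0], [-0.45, 0, 0]],
    [[0, 0, 0], [-0.45, 0, 0]]
  ]
}}

```text
t: 6.3
tool_pos: [0.5093, 0.0012, 0.2468]
orientation: [1.828, 1.839, 0.643]
force: [-3.9, 0.1, -3.2]
opening: 0.0141
gripper_force: 50.0
```

Call:
{"fn": "jog_arm", "kwargs": {
  "rows": [
    [[0, 0, 0], [-0.22, 0, 0]],
    [[0, 0, 0], [-0.22, 0, 0]],
    [[0, 0, 0], [-0.22, 0, 0]],
    [[0, 0, 0], [-0.22, 0, 0]]
  ]
}}

```text
t: 6.7
tool_pos: [0.5846, 0.0013, 0.2621]
orientation: [1.617, 1.629, 0.879]
force: [-0.5, -0.9, -6.6]
opening: 0.0137
gripper_force: 49.9
```

```bash
python3 - <<'E'
from h import *
import cv2
s=robot.read_state();print(s["t"],s["tool_pos"],s["q"],s["force"],s["opening"])
print(Ro.from_rotvec(s["orientation"]).as_matrix().round(2))
for p in (60,65,70): print(go([.5,.0,.075],tool(0,p)))
a=cam("top")["frame"];b=cam("side")["frame"]
o=np.hstack([cv2.resize(a[100:300,160:360],(400,400),interpolation=2),cv2.resize(b[60:260,180:380],(400,400),interpolation=2)])
cv2.imwrite("pics/tilt.png",o[:,:,::-1])
E
```

```text
6.7 [0.58455228 0.00128977 0.26208233] [-0.19343943 -0.89070367  2.4972548   0.30899815  0.57512983 -0.37347412] [-0.48368037 -0.85671992 -6.55893065] 0.01374305724489858
[[-0.01  0.55  0.84]
 [ 1.    0.    0.  ]
 [-0.    0.84 -0.55]]
([-0.002, -1.014, 0.159], [-0.036, -0.003, 0.003])
([-0.002, -1.014, 0.159], [-0.091, -0.003, 0.003])
([-0.002, -1.014, 0.159], [-0.147, -0.003, 0.003])
```

View pics/tilt.png

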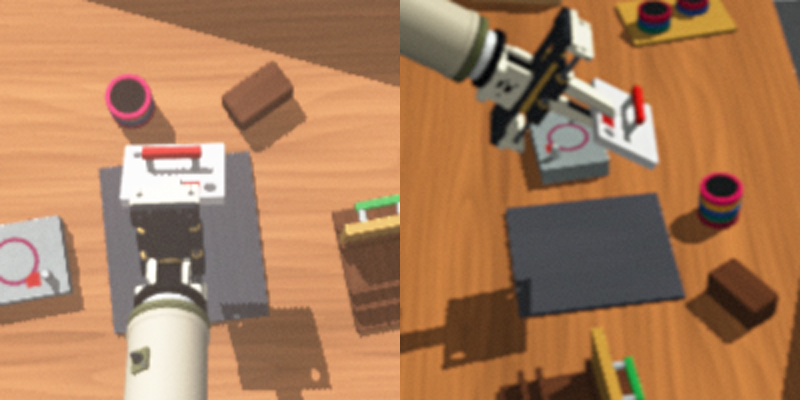

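The tilt picture shows the lid held by its near edge, pitched about 57°, handle up, above the slab. The stack, block and brass plate are unmoved. I'll lower it until its far edge is just above the slab.

```bash
python3 - <<'E'
from h import *
for x in (.54,.56): print(go([x,.003,.13],tool(0,55)))
E
```

```text
([0.005, -0.665, 0.178], [0.017, -0.004, 0.003])
([0.005, -0.609, 0.261], [0.017, -0.004, 0.003])
```

Call:
{"fn": "jog_arm", "kwargs": {
  "rows": [
    [[0, -0.61, 0.26], [0.02, 0, 0]],
    [[0, -0.61, 0.26], [0.02, 0, 0]],
    [[0, -0.61, 0.26], [0.02, 0, 0]],
    [[0, -0.61, 0.26], [0.02, 0, 0]],
    [[0, -0.61, 0.26], [0.02, 0, 0]]
  ]
}}

```text
t: 7.3
tool_pos: [0.6053, 0.0038, 0.1362]
orientation: [1.663, 1.679, 0.836]
force: [0.1, 0.4, -5.6]
opening: 0.0133
gripper_force: 49.9
```

```bash
python3 - <<'E'
from h import *
s=robot.read_state();print(s["t"],s["tool_pos"],s["q"],s["force"],s["opening"])
print(go([.55,.003,.055],tool(0,55)),go([.55,.003,.055],tool(0,60)))
E
```

```text
7.3 [0.60534738 0.00382847 0.13616591] [-0.16777201 -0.52449968  2.49761886  0.51890002  0.29073463 -0.60773893] [ 0.14099804  0.44570087 -5.60367772] 0.013305797989871974
([-0.002, -0.491, 0.025], [-0.024, -0.006, 0.003]) ([-0.002, -0.491, 0.025], [-0.08, -0.006, 0.003])
```

```bash
python3 - <<'E'
from h import *
for z in (.09,.06): print(go([.6,.003,z],tool(-9,52)))
E
```

```text
([-0.004, -0.2, 0.118], [0.009, -0.085, 0.064])
([-0.004, -0.32, 0.209], [0.009, -0.085, 0.064])
```

Call:
{"fn": "jog_arm", "kwargs": {
  "rows": [
    [[0, -0.1, 0.06], [0.01, -0.085, 0.064]],
    [[0, -0.2, 0.12], [0.01, -0.085, 0.064]],
    [[0, -0.25, 0.15], [0.01, -0.085, 0.064]],
    [[0, -0.3, 0.18], [0.01, -0.085, 0.064]],
    [[0, -0.3, 0.18], [0.01, -0.085, 0.064]]
  ]
}}

```text
t: 7.8
tool_pos: [0.5942, -0.0197, 0.0916]
orientation: [1.782, 1.55, 0.697]
force: [0.2, -1.4, -5.3]
opening: 0.0137
gripper_force: 49.9
```

```bash
python3 - <<'E'
from h import *
s=robot.read_state();print(s["t"],s["tool_pos"],s["q"],s["force"],s["opening"])
R=Ro.from_rotvec(s["orientation"]).as_matrix();print(R.round(2), "edge z",s["tool_pos"][2]+.0645*R[2,2]-.007*R[2,1])
for p in (52,55):print(go([.6,.003,.054],tool(-9,p)))
E
```

```text
7.8 [ 0.59420105 -0.01969538  0.09163751] [-0.06105259 -0.41002347  2.49332714 -0.47546932  0.20163606  0.50232656] [ 0.24844191 -1.40320878 -5.25328165] 0.013660495362983513
[[ 0.15  0.63  0.76]
 [ 0.99 -0.07 -0.14]
 [-0.03  0.77 -0.64]] edge z 0.04524107619403314
([0.122, -0.135, 0.126], [-0.017, 0.011, 0.017])
([0.122, -0.135, 0.126], [-0.05, 0.011, 0.017])
```

```bash
python3 - <<'E'
from h import *
s=robot.read_state();A=Ro.from_rotvec(s["orientation"])
for p in ([.606,-.012,.064],[.606,-.012,.057]):print(go(p,A))
E
```

```text
([0.051, -0.072, 0.127], [0.0, 0.0, 0.0])
([0.053, -0.099, 0.15], [0.0, 0.0, 0.0])
```

Call:
{"fn": "jog_arm", "kwargs": {
  "rows": [
    [[0.02, -0.03, 0.05], [0, 0, 0]],
    [[0.05, -0.07, 0.13], [0, 0, 0]],
    [[0.05, -0.08, 0.13], [0, 0, 0]],
    [[0.05, -0.09, 0.14], [0, 0, 0]],
    [[0.05, -0.1, 0.15], [0, 0, 0]]
  ]
}}

```text
t: 8.3
tool_pos: [0.6064, -0.0122, 0.0572]
orientation: [1.781, 1.55, 0.698]
force: [-0.6, -0.7, -5.5]
opening: 0.0137
gripper_force: 49.9
```

```bash
python3 - <<'E'
from h import *
s=robot.read_state();print(s["t"],s["tool_pos"],s["q"],s["force"],s["opening"])
R=Ro.from_rotvec(s["orientation"]).as_matrix();print(R.round(2), "edge z",s["tool_pos"][2]+.0645*R[2,2]-.007*R[2,1], "body",s["tool_pos"]-R@[0,.094,.084])
A=Ro.from_matrix(R)
print(go(s["tool_pos"]+[0,0,-.01],A))
E
```

```text
8.3 [ 0.60637732 -0.01221946  0.05723521] [-0.03631372 -0.24634644  2.45544698 -1.11248641  0.12259918  1.15971204] [-0.56130843 -0.66042326 -5.45928013] 0.013710692624514636
[[ 0.15  0.63  0.76]
 [ 0.99 -0.07 -0.14]
 [-0.03  0.77 -0.63]] edge z 0.010885433034252219 body [0.48315621 0.00616914 0.03798899]
([0.002, -0.039, 0.032], [-0.0, -0.0, -0.0])
```

Call:
{"fn": "jog_arm", "kwargs": {
  "rows": [
    [[0, -0.006, 0.005], [0, 0, 0]],
    [[0, -0.012, 0.01], [0, 0, 0]],
    [[0, -0.012, 0.01], [0, 0, 0]]
  ]
}}

```text
t: 8.6
tool_pos: [0.6075, -0.0124, 0.0558]
orientation: [1.779, 1.548, 0.7]
force: [-4.0, -1.0, 2.1]
opening: 0.0134
gripper_force: 49.9
```

Call:
{"fn": "jog_arm", "kwargs": {
  "rows": [
    [[0, 0, 0], [0, 0, 0]],
    [[0, 0, 0], [0, 0, 0]],
    [[0, 0, 0], [0, 0, 0]],
    [[0, 0, 0], [0, 0, 0]],
    [[0, 0, 0], [0, 0, 0]]
  ],
  "hand": -0.1
}}

```text
t: 9.1
tool_pos: [0.6053, -0.0114, 0.0517]
orientation: [1.782, 1.554, 0.697]
force: [0.4, -0.4, -2.5]
opening: 0.0486
gripper_force: 1.0
```

Call:
{"fn": "jog_arm", "kwargs": {
  "rows": [
    [[0, 0, -0.05], [0, 0, 0]],
    [[0, 0, -0.1], [0, 0, 0]],
    [[0, 0, -0.15], [0, 0, 0]],
    [[0, 0, -0.2], [0, 0, 0]],
    [[0, 0, -0.25], [0, 0, 0]]
  ]
}}

```text
t: 9.6
tool_pos: [0.5869, -0.0014, 0.0849]
orientation: [1.792, 1.557, 0.683]
force: [1.1, 0.6, 1.2]
opening: 0.0511
gripper_force: 0.0
```

```bash
python3 - <<'E'
from h import *
import cv2
s=robot.read_state();print(s["t"],s["tool_pos"],s["q"],s["force"],s["opening"])
a=cam("top")["frame"];b=cam("side")["frame"]
o=np.hstack([cv2.resize(a[100:300,160:360],(400,400),interpolation=2),cv2.resize(b[60:260,180:380],(400,400),interpolation=2)])
cv2.imwrite("pics/rel.png",o[:,:,::-1])
E
```

```text
9.6 [ 0.58690791 -0.00139202  0.08493795] [ 1.33918420e-03 -4.06317030e-01  2.49630939e+00 -6.40554102e-01
  2.38887736e-01  7.02910087e-01] [1.14948671 0.60667015 1.15879922] 0.051142262270702475
```

View pics/rel.png

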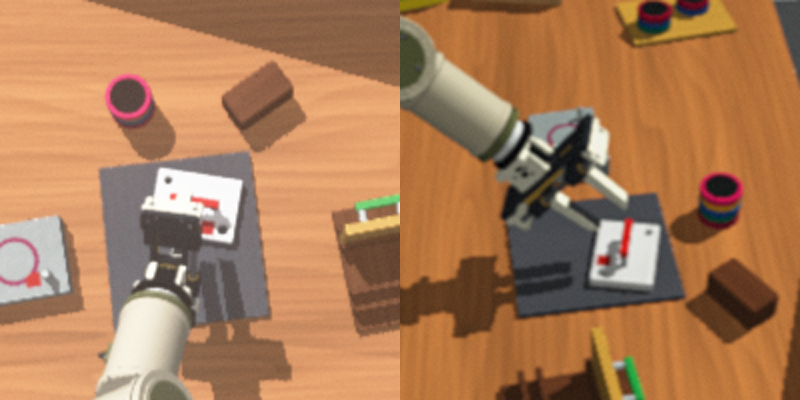

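The lid lies flat on the slab, handle up, released. It's turned slightly clockwise in the top view, with the red patch on the near side. I'll rise clear and turn the tool down.

Call:
{"fn": "jog_arm", "kwargs": {
  "rows": [
    [[0, 0.15, -0.13], [0, 0, 0]],
    [[0, 0.3, -0.26], [0, 0, 0]],
    [[0, 0.45, -0.38], [0, 0, 0]],
    [[0, 0.58, -0.48], [0.1, 0, 0]],
    [[0, 0.58, -0.48], [0.2, 0, 0]]
  ]
}}

```text
t: 10.2
tool_pos: [0.5901, 0.0037, 0.2401]
orientation: [1.996, 1.725, 0.479]
force: [1.0, -0.6, 1.5]
opening: 0.0514
gripper_force: 0.0
```

```bash
python3 - <<'E'
from h import *
import cv2
s=robot.read_state();print(s["t"],s["tool_pos"],s["q"],s["force"],s["opening"])
print(go([.45,-.0,.24],tool(0,0)))
E
```

```text
10.2 [0.59011756 0.00369132 0.24009881] [-0.01265563 -0.45574666  2.0856343  -0.13152645  0.94221847  0.17882654] [ 1.02414604 -0.60305941  1.49931043] 0.05138412474933653
([-0.127, -0.579, -0.375], [0.368, 0.05, -0.09])
```

Call:
{"fn": "jog_arm", "kwargs": {
  "rows": [
    [[-0.12, -0.58, -0.37], [0.37, 0.05, -0.09]],
    [[-0.12, -0.58, -0.37], [0.37, 0.05, -0.09]],
    [[-0.12, -0.58, -0.37], [0.37, 0.05, -0.09]],
    [[-0.12, -0.58, -0.37], [0.37, 0.05, -0.09]],
    [[-0.12, -0.58, -0.37], [0.37, 0.05, -0.09]]
  ],
  "hand": -0.2
}}

```text
t: 10.7
tool_pos: [0.4499, -0.0004, 0.2294]
orientation: [-2.214, -2.208, 0.022]
force: [-0.0, 0.5, -0.7]
opening: 0.0557
gripper_force: 0.0
```

```bash
python3 - <<'E'
from h import *
import cv2
s=robot.read_state();print(s["t"],s["tool_pos"],s["q"],s["opening"])
T=cam("top");S=cam("side")
def cr(im,x,y,k):
    w,h=400//k,400//k
    o=cv2.resize(im[y:y+h,x:x+w],(400,400),interpolation=cv2.INTER_CUBIC).copy()
    for i in range(0,w,10):
        cv2.line(o,(i*k,0),(i*k,6),(0,255,0),1); cv2.putText(o,str(x+i),(i*k,16),0,.35,(0,255,0),1)
        cv2.line(o,(0,i*k),(6,i*k),(0,255,0),1); cv2.putText(o,str(y+i),(8,i*k+4),0,.35,(0,255,0),1)
    return o
cv2.imwrite("pics/lid.png",np.hstack([cr(T["frame"],225,165,6),cr(S["frame"],265,160,6)])[:,:,::-1])
E
```

```text
10.7 [ 4.49875603e-01 -4.40973473e-04  2.29370374e-01] [-0.11315946 -0.26914761  1.84999824 -0.00222301  1.58076487 -0.11050185] 0.055693426164422896
```

View pics/lid.png

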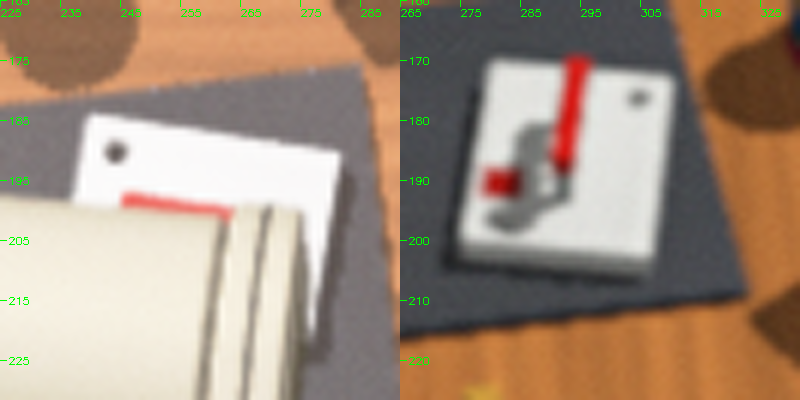

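The lid's handle-side face is seen at side (280,170), (310,173), (307.5,203), (275,200). The small hole is at the far left (top view), so the orientation is as intended.

```bash
python3 - <<'E'
from h import *
T=cam("top");S=cam("side")
L=[(-.045,.06,.022),(.045,.06,.022),(.045,-.06,.022),(-.045,-.06,.022),(.029,.044,.022)]
US=[(279.7,170),(310.3,172.8),(307.5,202.8),(275,200.3),(304.7,176.3)]
UT=[(239.7,184.2),(281.7,190.5),(244.2,190.3)];LT=[L[1],L[2],L[4]]
for o in ([(S,L,US)],[(T,LT,UT)],[(S,L,US),(T,LT,UT)]):
    p,e=fit(o,[.6,0,0]);print(p.round(4),np.degrees(p[2]).round(1),e.tolist())
yaw=np.degrees(p[2]);print(go([p[0],p[1],.15],tool(yaw)))
E
```

```text
[ 0.6103 -0.0163 -0.1713] -9.8 [0.7, 0.6, -0.3, 0.2, -0.5, -0.2, 0.7, -0.3, -0.4, -0.0]
[ 0.6051 -0.0166 -0.1788] -10.2 [0.2, -0.1, -0.4, -0.0, 0.2, 0.1]
[ 0.6083 -0.0166 -0.1733] -9.9 [0.1, 0.7, -0.9, 0.3, -1.3, -0.1, -0.1, -0.2, -1.0, 0.1, 0.1, -1.0, -0.5, -1.2, 0.2, -0.9]
([-0.085, 0.794, 0.418], [-0.003, 0.001, 0.109])
```

Call:
{"fn": "jog_arm", "kwargs": {
  "rows": [
    [[-0.08, 0.79, 0.4], [0, 0, 0.11]],
    [[-0.08, 0.79, 0.4], [0, 0, 0.11]],
    [[-0.08, 0.79, 0.4], [0, 0, 0.11]],
    [[-0.08, 0.79, 0.4], [0, 0, 0.11]],
    [[-0.08, 0.79, 0.4], [0, 0, 0.11]]
  ]
}}

```text
t: 11.4
tool_pos: [0.6078, -0.0152, 0.1517]
orientation: [-2.403, -2.018, 0.008]
force: [-0.8, -0.2, -0.8]
opening: 0.0561
gripper_force: 0.0
```

```bash
python3 - <<'E'
from h import *
print(go([.6083,-.0166,.034],tool(-9.9)), robot.read_state()["q"])
E
```

```text
([-0.006, 0.007, 0.588], [-0.004, 0.001, -0.001]) [-1.08558751e-01  1.97021141e-01  1.53743407e+00 -1.18796002e-03
  1.41333935e+00  6.54072836e-02]
```

Call:
{"fn": "jog_arm", "kwargs": {
  "rows": [
    [[0, 0, 0.15], [0, 0, 0]],
    [[0, 0, 0.3], [0, 0, 0]],
    [[0, 0, 0.45], [0, 0, 0]],
    [[0, 0, 0.54], [0, 0, 0]],
    [[0, 0, 0.58], [0, 0, 0]]
  ]
}}

```text
t: 11.9
tool_pos: [0.6052, -0.0147, 0.0374]
orientation: [-2.403, -2.019, 0.007]
force: [-0.3, -0.2, 0.0]
opening: 0.056
gripper_force: 0.0
```

Call:
{"fn": "jog_arm", "kwargs": {
  "rows": [
    [[0, 0, 0], [0, 0, 0]],
    [[0, 0, 0], [0, 0, 0]],
    [[0, 0, 0], [0, 0, 0]],
    [[0, 0, 0], [0, 0, 0]],
    [[0, 0, 0], [0, 0, 0]]
  ],
  "hand": 1,
  "squeeze": 30
}}

```text
t: 12.4
tool_pos: [0.6069, -0.0151, 0.0378]
orientation: [-2.403, -2.018, 0.007]
force: [-1.0, -0.5, 0.2]
opening: 0.0204
gripper_force: 0.0
```

Call:
{"fn": "jog_arm", "kwargs": {
  "rows": [
    [[0, 0, 0], [0, 0, 0]],
    [[0, 0, 0], [0, 0, 0]],
    [[0, 0, 0], [0, 0, 0]],
    [[0, 0, 0], [0, 0, 0]]
  ]
}}

```text
t: 12.8
tool_pos: [0.6064, -0.0151, 0.0372]
orientation: [-2.402, -2.018, 0.008]
force: [-2.0, -0.1, 5.0]
opening: 0.0115
gripper_force: 30.0
```

Call:
{"fn": "jog_arm", "kwargs": {
  "rows": [
    [[0, 0, -0.05], [0, 0, 0]],
    [[0, 0, -0.15], [0, 0, 0]],
    [[0, 0, -0.3], [0, 0, 0]],
    [[0, 0, -0.45], [0, 0, 0]],
    [[0, 0, -0.5], [0, 0, 0]]
  ]
}}

```text
t: 13.3
tool_pos: [0.6086, -0.0152, 0.1403]
orientation: [-2.404, -2.02, 0.004]
force: [0.9, -1.0, -4.4]
opening: 0.0114
gripper_force: 30.0
```

Call:
{"fn": "jog_arm", "kwargs": {
  "rows": [
    [[0, 0, 0], [0, 0, 0]],
    [[0, 0, 0], [0, 0, 0]],
    [[0, 0, 0], [0, 0, 0]]
  ]
}}

```text
t: 13.6
tool_pos: [0.6054, -0.0149, 0.1342]
orientation: [-2.399, -2.016, 0.013]
force: [0.0, 0.5, -4.8]
opening: 0.0115
gripper_force: 30.0
```

```bash
python3 - <<'E'
from h import *
s=robot.read_state();print(s["force"],s["wrist_torque"],s["tool_pos"])
print(go([.531,.2374,.14],tool(8.5)))
E
```

```text
[ 0.0410152   0.49960465 -4.75099424] [-0.08354184  0.10443736  0.03754793] [ 0.60538505 -0.0148922   0.13420889]
([1.178, -0.584, -0.024], [-0.007, -0.0, -0.205])
```

Call:
{"fn": "jog_arm", "kwargs": {
  "rows": [
    [[0.3, -0.15, 0], [0, 0, -0.05]],
    [[0.5, -0.25, 0], [0, 0, -0.1]],
    [[0.6, -0.3, 0], [0, 0, -0.1]],
    [[0.6, -0.3, 0], [0, 0, -0.1]]
  ]
}}

```text
t: 14.0
tool_pos: [0.5659, 0.1177, 0.1351]
orientation: [-2.228, -2.202, 0.01]
force: [0.9, -0.0, -4.6]
opening: 0.0114
gripper_force: 30.0
```

```bash
python3 - <<'E'
from h import *
print(go([.531,.2374,.13],tool(8.5)))
E
```

```text
([0.596, -0.182, 0.029], [-0.007, -0.002, -0.102])
```

Call:
{"fn": "jog_arm", "kwargs": {
  "rows": [
    [[0.2, -0.06, 0], [0, 0, -0.05]],
    [[0.4, -0.12, 0], [0, 0, -0.1]],
    [[0.55, -0.17, 0.02], [-0.007, 0, -0.1]],
    [[0.6, -0.18, 0.03], [-0.007, 0, -0.1]],
    [[0.6, -0.18, 0.03], [-0.007, 0, -0.1]]
  ]
}}

```text
t: 14.5
tool_pos: [0.5332, 0.2347, 0.1296]
orientation: [2.057, 2.374, 0.001]
force: [-0.4, -1.4, -4.7]
opening: 0.0114
gripper_force: 30.0
```

Call:
{"fn": "jog_arm", "kwargs": {
  "rows": [
    [[0, 0, 0.06], [0, 0, 0]],
    [[0, 0, 0.1], [0, 0, 0]],
    [[0, 0, 0.1], [0, 0, 0]],
    [[0, 0, 0.1], [0, 0, 0]]
  ]
}}

```text
t: 14.9
tool_pos: [0.5344, 0.233, 0.1107]
orientation: [2.06, 2.37, 0.003]
force: [0.4, -0.1, -5.3]
opening: 0.0115
gripper_force: 30.0
```

```bash
python3 - <<'E'
from h import *
import cv2
P=[]
for i in range(4): s=robot.read_state();P.append(np.r_[s["tool_pos"],s["orientation"]]); T=cam("top");S=cam("side")
print(np.array(P).round(4),robot.read_state()["t"])
def cr(im,x,y,k):
    w,h=400//k,400//k
    o=cv2.resize(im[y:y+h,x:x+w],(400,400),interpolation=cv2.INTER_CUBIC).copy()
    for i in range(0,w,10):
        cv2.line(o,(i*k,0),(i*k,6),(0,255,0),1); cv2.putText(o,str(x+i),(i*k,16),0,.35,(0,255,0),1)
        cv2.line(o,(0,i*k),(6,i*k),(0,255,0),1); cv2.putText(o,str(y+i),(8,i*k+4),0,.35,(0,255,0),1)
    return o
cv2.imwrite("pics/hov.png",np.hstack([cr(T["frame"],130,185,5),cr(S["frame"],225,85,5)])[:,:,::-1])
E
```

```text
[[0.5344 0.233  0.1107 2.06   2.3696 0.003 ]
 [0.535  0.2335 0.1117 2.0589 2.3694 0.0055]
 [0.5351 0.2339 0.112  2.0583 2.3696 0.0064]
 [0.5349 0.2341 0.1119 2.0579 2.37   0.0062]] 15.3
```

View pics/hov.png

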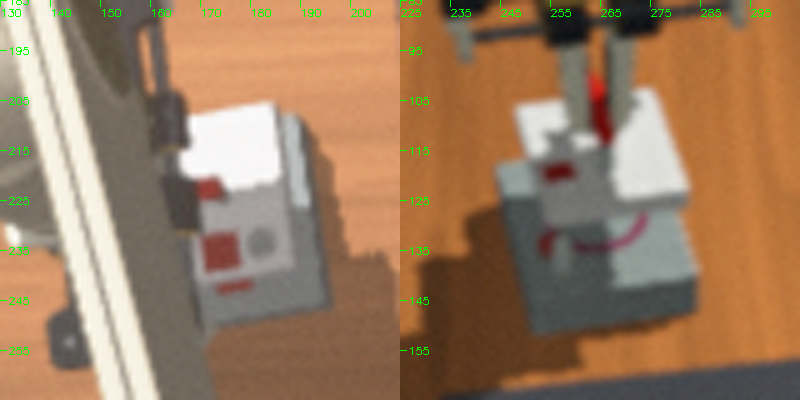

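The hover picture shows the lid level above the mould, red patch over red patch, with the large hole at top (182,233). I'll compare the lid and mould camera by camera to find the offset.

```bash
cat > m.py <<'E'
from h import *
T=cam("top");S=cam("side")
L=np.array
LT=L([(.045,-.06,0),(-.045,-.06,0),(-.029,-.044,0),(-.03,-.022,0)]);UT=L([(184.4,205.2),(188.6,238),(182.2,233.4),(174.2,235.4)])
LS=L([(-.045,.06,0),(.045,.06,0),(.045,-.06,0),(-.045,-.06,0),(-.03,-.022,0)]);US=L([(248,105.8),(276,103),(282.8,123),(254.1,127.3),(256.8,119.2)])
def f(obs,p0,roll=True):
    def g(p):
        R=Ro.from_euler("zx",[p[2],p[4]]) if roll else Ro.from_euler("z",p[2])
        return np.concatenate([((proj(c,R.apply(A)+[p[0],p[1],.0975+p[3]])-U).ravel()) for c,A,U in obs]+[[p[3]/.001, p[4]/.03]])
    r=least_squares(g,p0,loss="soft_l1");return r.x,r.fun
for n,o in dict(T=[(T,LT,UT)],S=[(S,LS,US)],B=[(T,LT,UT),(S,LS,US)]).items():
    p,e=f(o,[.53,.23,.14,0,0]);print(n,p.round(4),np.degrees(p[2]).round(1),np.round(e,1).tolist())
E
python3 m.py
```

```text
T [ 0.5348  0.2308  0.1468  0.     -0.0011] 8.4 [-0.1, 0.2, 0.3, 0.2, -0.0, -0.1, -0.2, -0.3, 0.0, -0.0]
S [ 0.5387  0.229   0.1373 -0.     -0.0515] 7.9 [0.2, -0.5, -0.4, -0.9, 0.1, 0.8, -0.0, 0.0, 0.1, 0.3, -0.0, -1.7]
B [ 5.372e-01  2.300e-01  1.255e-01 -2.000e-04 -4.500e-02] 7.2 [0.4, -0.4, 0.1, -0.3, -0.1, -0.7, -0.2, -1.0, -0.1, -0.8, -0.7, -1.0, -0.6, 0.9, -0.8, -0.1, -0.5, 0.2, -0.2, -1.5]
```

Call:
{"fn": "jog_arm", "kwargs": {
  "rows": [
    [[0.02, -0.01, 0], [0, 0, 0]],
    [[0.04, -0.022, 0.02], [0, 0, -0.004]],
    [[0.04, -0.022, 0.05], [0, 0, -0.004]],
    [[0.04, -0.022, 0.08], [0, 0, -0.004]],
    [[0.04, -0.022, 0.1], [0, 0, -0.004]]
  ]
}}

```text
t: 15.9
tool_pos: [0.5286, 0.2412, 0.0902]
orientation: [2.051, 2.378, 0.003]
force: [0.2, 0.8, -5.6]
opening: 0.0117
gripper_force: 30.0
```

Call:
{"fn": "jog_arm", "kwargs": {
  "rows": [
    [[0, 0, 0], [0, 0, 0]],
    [[0, 0, 0], [0, 0, 0]],
    [[0, 0, 0], [0, 0, 0]]
  ]
}}

```text
t: 16.2
tool_pos: [0.5294, 0.2414, 0.0917]
orientation: [2.051, 2.377, 0.006]
force: [-1.4, -0.5, -4.9]
opening: 0.0118
gripper_force: 30.0
```

```bash
python3 - <<'E'
from h import *
import cv2
s=robot.read_state();print(s["t"],s["tool_pos"],s["orientation"],s["force"],s["wrist_torque"])
T=cam("top");S=cam("side")
def cr(im,x,y,k):
    w,h=400//k,400//k
    o=cv2.resize(im[y:y+h,x:x+w],(400,400),interpolation=cv2.INTER_CUBIC).copy()
    for i in range(0,w,5):
        cv2.line(o,(i*k,0),(i*k,6),(0,255,0),1); cv2.putText(o,str(x+i),(i*k,16),0,.35,(0,255,0),1)
        cv2.line(o,(0,i*k),(6,i*k),(0,255,0),1); cv2.putText(o,str(y+i),(8,i*k+4),0,.35,(0,255,0),1)
    return o
cv2.imwrite("pics/hov2.png",np.hstack([cr(T["frame"],158,202,8),cr(S["frame"],238,100,8)])[:,:,::-1])
E
```

```text
16.2 [0.52941358 0.24138333 0.0916935 ] [2.05060522 2.37662254 0.00561303] [-1.3909157  -0.50131941 -4.87794046] [-0.05891916  0.05475776  0.03670453]
```

View pics/hov2.png

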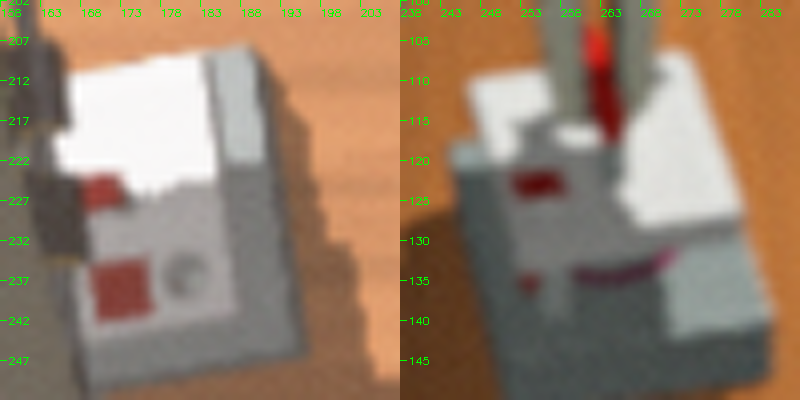

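The lid is about 6 mm above the pin tips. I read the large hole at top (181,236.6) and the corners at (183.6,209) and (187.7,240.5). The mould's corners are at (190,207.6) and (196,246). Refitting.

```bash
sed -e 's/^UT=.*//' -e 's/;UT=.*/;UT=L([(183.6,208.9),(187.75,240.5),(181.1,236.6),(173.25,238.2)])/' -e 's/;US=.*/;US=L([(246.25,110.2),(274.25,106.5),(281,126.9),(252.5,130.75),(255.25,123)])/' -e 's/\.0975/.0765/' m.py > m2.py
cat >> m2.py <<'E'
for n,c,p in (("T",T,(.5294,.2372,.1499)),("S",S,(.5331,.238,.1465))):
    R=Ro.from_euler("z",p[2]); A=LT if n=="T" else LS; U=UT if n=="T" else US
    print(n,"obs-pred if aligned (px)",(U-proj(c,R.apply(A)+[p[0],p[1],.0765])).round(1).tolist())
E
python3 m2.py
```

```text
T [ 5.296e-01  2.374e-01  1.431e-01 -0.000e+00 -4.000e-04] 8.2 [-0.2, -0.1, 0.1, 0.7, 0.1, -0.3, -0.1, -0.2, -0.0, -0.0]
S [ 0.533   0.2367  0.1438 -0.     -0.0564] 8.2 [0.4, -0.9, -0.6, -0.5, -0.0, 0.5, 0.1, 0.3, 0.1, 0.3, -0.0, -1.9]
B [ 5.315e-01  2.368e-01  1.308e-01 -1.000e-04 -5.010e-02] 7.5 [0.1, -0.8, -0.1, 0.1, 0.0, -0.9, -0.1, -0.8, 0.2, -1.1, -0.8, -0.5, -0.7, 0.8, -0.7, 0.3, -0.5, 0.3, -0.1, -1.7]
T obs-pred if aligned (px) [[0.2, 0.2], [-0.3, -0.6], [-0.2, 0.3], [-0.1, 0.2]]
S obs-pred if aligned (px) [[-0.3, 1.9], [0.6, 1.7], [-0.1, -1.0], [-0.2, -1.0], [-0.1, -0.4]]
```

Call:
{"fn": "jog_arm", "kwargs": {
  "rows": [
    [[0, 0, 0], [0, 0.016, 0]],
    [[0, 0, 0], [0, 0.032, 0]],
    [[0, 0, 0.01], [0, 0.032, 0]],
    [[0, 0, 0.02], [0, 0.032, 0]],
    [[0, 0, 0.025], [0, 0.032, 0]]
  ]
}}

```text
t: 16.9
tool_pos: [0.529, 0.2411, 0.086]
orientation: [-2.029, -2.351, -0.055]
force: [0.1, -0.3, -5.8]
opening: 0.0116
gripper_force: 30.0
```

```bash
python3 - <<'E'
from h import *
F=[]
for i in range(4): s=robot.read_state();F.append(np.r_[s["tool_pos"],s["force"],s["wrist_torque"]]); cam("side")
print(np.mean(F,0).round(4),s["orientation"])
E
```

```text
[ 0.529   0.2413  0.086   0.4179 -0.1222 -5.8411 -0.1254  0.0354 -0.0121] [-2.0281322  -2.35147875 -0.05539708]
```

Call:
{"fn": "jog_arm", "kwargs": {
  "rows": [
    [[0, 0, 0.008], [0, 0, 0]],
    [[0, 0, 0.015], [0, 0, 0]],
    [[0, 0, 0.022], [0, 0, 0]],
    [[0, 0, 0.03], [0, 0, 0]],
    [[0, 0, 0.03], [0, 0, 0]]
  ]
}}

```text
t: 17.6
tool_pos: [0.529, 0.2416, 0.0801]
orientation: [-2.028, -2.351, -0.055]
force: [0.5, 1.0, -6.5]
opening: 0.0117
gripper_force: 30.0
```

```bash
cat > f.py <<'E'
from h import *
F=[]
for i in range(3): s=robot.read_state();F.append(np.r_[s["tool_pos"],s["force"],s["wrist_torque"]]); cam("side")
print(np.mean(F,0).round(4),s["orientation"],s["t"])
E
python3 f.py
```

```text
[ 0.529   0.2416  0.0802  0.3108  0.3484 -5.5991 -0.1082  0.0438  0.0182] [-2.02841226 -2.35134128 -0.05587245] 17.7
```

Call:
{"fn": "jog_arm", "kwargs": {
  "rows": [
    [[0, 0, 0.01], [0, 0, 0]],
    [[0, 0, 0.02], [0, 0, 0]],
    [[0, 0, 0.03], [0, 0, 0]],
    [[0, 0, 0.03], [0, 0, 0]]
  ]
}}

```text
t: 18.15
tool_pos: [0.5291, 0.2419, 0.0741]
orientation: [-2.028, -2.351, -0.056]
force: [0.9, -0.8, -5.5]
opening: 0.0113
gripper_force: 30.0
```

```bash
python3 f.py
```

```text
[ 0.5292  0.2419  0.0742  0.6259 -0.3668 -6.0794 -0.1402 -0.1458  0.0163] [-2.02844317 -2.35147916 -0.05592547] 18.25
```

Call:
{"fn": "jog_arm", "kwargs": {
  "rows": [
    [[-0.001, 0, 0.01], [0, 0, 0]],
    [[-0.001, 0, 0.02], [0, 0, 0]],
    [[-0.002, 0, 0.03], [0, 0, 0]],
    [[-0.0025, 0, 0.04], [0, 0, 0]],
    [[-0.0025, 0, 0.045], [0, 0, 0]]
  ]
}}

```text
t: 18.8
tool_pos: [0.5293, 0.2419, 0.0653]
orientation: [-2.029, -2.352, -0.056]
force: [0.9, -0.5, -4.8]
opening: 0.0118
gripper_force: 30.0
```

```bash
python3 f.py
```

```text
[ 0.5292  0.2419  0.0653  1.1693 -0.6232 -5.1241 -0.2474 -0.2087  0.0815] [-2.0283797  -2.35160714 -0.05591667] 18.9
```

Underside is now about 36 mm up, well down the pins with almost no force. The last few millimetres go gently.

Call:
{"fn": "jog_arm", "kwargs": {
  "rows": [
    [[0, 0, 0.005], [0, 0, 0]],
    [[0, 0, 0.01], [0, 0, 0]],
    [[0, 0, 0.015], [0, 0, 0]],
    [[0, 0, 0.015], [0, 0, 0]]
  ]
}}

```text
t: 19.35
tool_pos: [0.5299, 0.2418, 0.0632]
orientation: [-2.029, -2.352, -0.057]
force: [1.0, -4.2, 1.7]
opening: 0.0117
gripper_force: 30.0
```

```bash
python3 f.py
```

```text
[ 0.5299  0.2417  0.0632  1.4483 -4.6954  1.491  -0.7008  0.0228  0.0745] [-2.02951717 -2.35192339 -0.05696574] 19.45
```

Call:
{"fn": "jog_arm", "kwargs": {
  "rows": [
    [[0, 0, 0], [0, 0, 0]],
    [[0, 0, 0], [0, 0, 0]],
    [[0, 0, 0], [0, 0, 0]]
  ],
  "squeeze": 4
}}

```text
t: 19.8
tool_pos: [0.5299, 0.2418, 0.063]
orientation: [-2.029, -2.352, -0.057]
force: [2.7, -5.7, 0.1]
opening: 0.0119
gripper_force: 4.0
```

Call:
{"fn": "jog_arm", "kwargs": {
  "rows": [
    [[0, 0, 0], [0, -0.016, 0]],
    [[0, 0, 0], [0, -0.032, 0]],
    [[0, 0, 0], [0, -0.032, 0]]
  ]
}}

```text
t: 20.1
tool_pos: [0.5298, 0.2421, 0.0628]
orientation: [2.048, 2.375, 0.004]
force: [4.1, -5.6, 0.4]
opening: 0.0122
gripper_force: 4.0
```

```bash
python3 f.py
```

```text
[ 0.5298  0.2421  0.0628  3.7907 -5.3248  0.0327 -0.9539 -0.5535 -0.0071] [2.04871423 2.37583408 0.00484371] 20.2
```

Call:
{"fn": "jog_arm", "kwargs": {
  "rows": [
    [[0, 0, 0], [0, 0, 0]],
    [[0, 0, 0], [0, 0, 0]],
    [[0, 0, 0], [0, 0, 0]],
    [[0, 0, 0], [0, 0, 0]],
    [[0, 0, 0], [0, 0, 0]]
  ],
  "hand": 0.1
}}

```text
t: 20.75
tool_pos: [0.5291, 0.2422, 0.0624]
orientation: [2.051, 2.377, 0.005]
force: [-0.4, 0.2, 0.4]
opening: 0.0412
gripper_force: 0.0
```

Call:
{"fn": "jog_arm", "kwargs": {
  "rows": [
    [[0, 0, -0.1], [0, 0, 0]],
    [[0, 0, -0.3], [0, 0, 0]],
    [[0, 0, -0.5], [0, 0, 0]],
    [[0, 0, -0.7], [0, 0, 0]],
    [[0, 0, -0.8], [0, 0, 0]]
  ]
}}

```text
t: 21.25
tool_pos: [0.53, 0.2425, 0.2272]
orientation: [2.049, 2.375, 0.013]
force: [0.4, 0.2, 1.2]
opening: 0.0419
gripper_force: 0.0
```

Call:
{"fn": "jog_arm", "kwargs": {
  "rows": [
    [[-0.9, -0.6, 0], [0, 0, 0]],
    [[-0.9, -0.6, 0], [0, 0, 0]],
    [[-0.9, -0.6, 0], [0, 0, 0]],
    [[-0.9, -0.6, 0], [0, 0, 0]],
    [[-0.9, -0.6, 0], [0, 0, 0]]
  ]
}}

```text
t: 21.75
tool_pos: [0.4346, 0.0434, 0.2219]
orientation: [2.053, 2.374, 0.004]
force: [0.6, 0.9, 0.3]
opening: 0.042
gripper_force: 0.0
```

```bash
python3 - <<'E'
from h import *
import cv2
s=robot.read_state();print(s["t"],s["tool_pos"],s["force"])
T=cam("top");S=cam("side")
def cr(im,x,y,k):
    w,h=400//k,400//k
    o=cv2.resize(im[y:y+h,x:x+w],(400,400),interpolation=cv2.INTER_CUBIC).copy()
    for i in range(0,w,5):
        cv2.line(o,(i*k,0),(i*k,6),(0,255,0),1); cv2.putText(o,str(x+i),(i*k,16),0,.35,(0,255,0),1)
        cv2.line(o,(0,i*k),(6,i*k),(0,255,0),1); cv2.putText(o,str(y+i),(8,i*k+4),0,.35,(0,255,0),1)
    return o
cv2.imwrite("pics/fin.png",np.hstack([cr(T["frame"],138,202,6),cr(S["frame"],232,96,6)])[:,:,::-1])
E
```

```text
21.75 [0.43462326 0.04339213 0.22191117] [0.57076032 0.91236487 0.2709926 ]
```

View pics/fin.png

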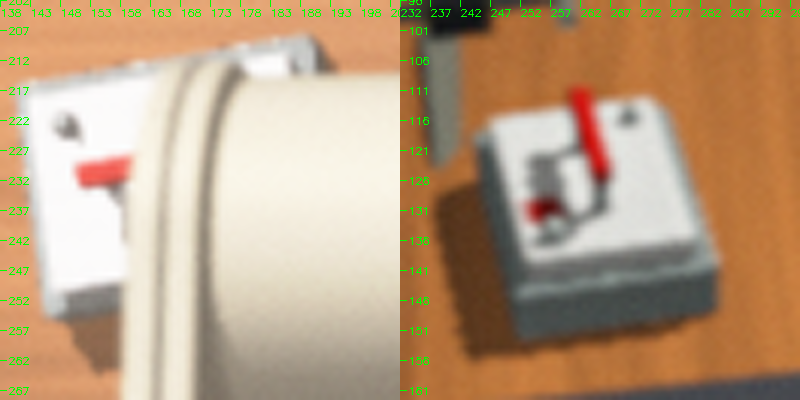

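```bash
python3 - <<'E'
from h import *
S=cam("side");T=cam("top")
A=np.array([(-.045,.06,0),(.045,.06,0),(.045,-.06,0),(-.045,-.06,0)]);U=np.array([(247,116.3),(275,112.2),(283.3,135.7),(252.7,140.5)])
R=Ro.from_euler("z",.1465)
for z in (.046,.05,.056,.06): print(z,(U-proj(S,R.apply(A)+[.5331,.238,z])).round(1).tolist())
g=lambda p:(proj(S,Ro.from_euler("zxy",[p[3],p[4],p[5]]).apply(A)+p[:3])-U).ravel()
g2=lambda p:np.r_[g(p),(p[:2]-[.5331,.238])/.001, p[4:]/.05]
r=least_squares(g2,[.533,.238,.046,.1465,0,0]);print(r.x.round(4),g(r.x).round(1))
E
```

```text
0.046 [[-0.1, 0.6], [1.3, -0.0], [2.2, 0.4], [-0.4, 1.3]]
0.05 [[-0.0, 1.5], [1.3, 0.9], [2.2, 1.3], [-0.4, 2.3]]
0.056 [[0.1, 3.0], [1.3, 2.4], [2.2, 2.8], [-0.3, 3.7]]
0.06 [[0.1, 4.0], [1.3, 3.3], [2.2, 3.8], [-0.2, 4.7]]
[ 0.5337  0.2379  0.0437  0.1502  0.0158 -0.0134] [ 0.3 -0.  -1.2  0.2 -2.   0.2  0.8 -0.4]
```

The final picture shows the lid over both pins, with its face corners within about 2 px of the fully-home prediction (best-fit height 44 mm against 46 mm). The gripper is clear, so I'm handing in.

```bash
python3 -c "
from plant import robot
print(robot.close_job())"
```

```text
the job is handed in; nothing more can be done
None
```

I laid the lid on the slab, regrasped it by the handle, lowered it over both pins and let go. The job was handed in at about 22 s; no verdict came back, but the last camera fit has the lid home to within what I can read (about 2 px).

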